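# Pin the vial carriage in its docking clevis with a ball-lock pin

## Task

Gently push the vial carriage along its rail with the closed fingers until it stops fully home in the clevis, so that the holes line up. Then take the ball-lock pin from its wooden stand, find the clevis hole with its nose by feel and lower it upright into it until its balls rest on the rim, let go, and press its red button down to slide it through until the collar sits flat on the clevis; lift off so that the button springs back up and the balls lock underneath. Never force anything, and leave the loose bottles and the jar where they are.

Things in the scene. Friction and masses are not known exactly. Their poses are not given: they have to be found in the camera images.
- dock: Fixed fixture, base plate 120 mm in x, 190 mm in y; origin on the bench, z up. Its y axis is the rail: push the carriage towards +y. At the far end stands the blue clevis (86 mm in x, 44 in y, flat top 55 mm above the bench): two 8 mm plates (z 30-38, 47-55 mm) with one vertical 15.4 mm hole through the middle of both, rims not bevelled. Never press on it or on the carriage with more than 35 N
- dock_mark (a point): Reference point in the plane of the clevis' top, 55 mm above the bench, level in x with the brass index dot on the end stop; axes as dock. The clevis is clamped firmly somewhere along its side adjustment, and where is not measured: in this frame the hole's centre is at y = 0, z = 0 and an unknown x between +4 and +22 mm, to be found by feel (or by eye)
- carriage (a joint): Distance of the vial carriage from home, m: 0 = home against a hard stop, up to 0.05. At home the cross slot of its brass tongue (34.4 mm in x by 15.4 mm in y, z 38.5-46.5 mm, between the clevis plates) lies under the clevis hole wherever the clevis is clamped. It slides with about 4 N of friction and stays where left
- carriage_push (a point): Centre of the outer face of the carriage's upright red push plate (62 mm wide in x, 8 mm thick, 38.5 to 88 mm above the bench); the face looks along -y of the dock. The rail bed below it tops at 38 mm. A capped amber vial, top 109 mm above the bench, stands fixed on the carriage 34 mm in front of this face; at home its axis is 56 mm back from the hole in y
- pin_grip (a point): On the axis of the loose ball-lock pin, 26 mm above its collar's underside; z along the pin, up. From that underside up: steel collar 36 mm across, 4 mm thick; blue grip sleeve 24 mm across, 4 to 36 mm (grasp it here, fingertips above the collar); red button. Below: steel shank 14 mm across, 47.5 mm long. At the start it stands upright in its stand, collar on the stand's top
- pin_tip (a point): Centre of the pin's flat nose (2 mm bevel, 11 to 14 mm across), 47.5 mm below the collar's underside. Three 5 mm balls round the shank stand out to 21 mm across, their underside 15 mm above the tip: with the button up the pin goes only 15 mm into the clevis, then stands upright on its balls when let go. Pressed home, the collar rests on the clevis and the balls lie 2.4 mm below its lower plate
- pin_button_top (a point): Centre of the top of the pin's red button, 15 mm across, 7 mm proud of the sleeve: 43 mm above the underside of the collar and 17 mm above pin_grip when up, 12 mm above it when fully pressed
- pin_button: The red button as a part (origin and axes as the pin's). It travels 5 mm straight down to a hard stop; spring 3 N to start, 7 N fully down. Some 3 mm down it has drawn the balls in enough to enter the hole; pushing on slides the pin down (friction adds some newtons). Let go inside the hole it stays partly down until the balls come free below. Never press it with more than 35 N
- pin_ball0 (a joint): How far one ball is drawn in, m: 0 = fully out, 0.004 = drawn in; moves with the button
- pin_ball1 (a joint): The same for the next ball
- pin: The loose pin as a whole, about 230 g (see pin_grip); origin on its axis at the underside of the collar. It must not be forced into the hole or against the dock with more than 40 N
- holder: Fixed wooden stand for the pin, 64 x 64 x 60 mm, origin under its centre; upright hole 29 mm across in its top, 54 mm deep
- wash_bottle_mid (a point): Middle of a loose wash bottle with a red cap, 52 mm across, 150 mm tall; leave alone
- small_jar_mid (a point): Middle of a loose small white jar with an orange band, 46 mm across, 72 mm tall; leave alone
- weighing_bottle_mid (a point): Middle of a loose lidded glass weighing bottle, 36 mm across, 60 mm tall; leave alone
Mind the look-alikes: they are no part of the job. Leave any green look-alike of the pin alone.

How it is judged:
On the way, in this order (a step that is already met when the one before it is completed fails the run):
1. the carriage is pushed fully home while the pin is still out of the clevis (value of joint carriage below 0.002 m and horizontal distance between pin_tip and dock_mark above 0.03 m), for 0.2 s.
2. the pin's nose stands in the clevis hole (z of pin_tip in the frame of dock_mark below -0.012 m and x of pin_tip in the frame of dock_mark between 0 and 0.026 m and y of pin_tip in the frame of dock_mark between -0.005 and 0.005 m), for 0.2 s.
3. the button is pressed with the pin in the hole (all of step 2 and z of pin_button_top in the frame of pin_grip below 0.0145 m), for 0.05 s.
At the end, for the whole second after the job is handed in: Carriage home (within 3 mm); pin upright (within 7 degrees) through clevis and carriage, collar on the clevis (within 1.8 mm), tip 0 to 26 mm from the mark in x and within 5 mm in y; button up (within 1 mm); balls out (within 0.8 mm); pin at rest (value of joint carriage below 0.003 m and z of pin_grip in the frame of dock_mark below 0.0278 m and x of pin_tip in the frame of dock_mark between 0 and 0.026 m and y of pin_tip in the frame of dock_mark between -0.005 and 0.005 m and z of pin_button_top in the frame of pin_grip above 0.016 m and value of joint each of pin_ball0, pin_ball1 below 0.0008 m and angle between pin_grip's own z axis and vertical below 0.12 rad and linear speed of pin below 0.01 m/s); the robot touches nothing.
It fails at once if the pin is forced against the dock or carriage with more than 40 N (contact force between pin and dock above 40 N).
It fails at once if the button is pressed with more than 35 N (contact force between the fingers and pin_button above 35 N).
It fails at once if the fingers press the carriage or dock with more than 35 N (contact force between the fingers and dock above 35 N).
It fails at once if a loose bottle or the jar is moved more than 30 mm (distance of any of wash_bottle_mid, small_jar_mid, weighing_bottle_mid from where it was at the start of the episode above 0.03 m).
It also fails if it takes over 72 s, if anything falls off the work surface, if the arm or the gripper's body presses on something with over 40 N, if the wrist force passes 120 N, or if a joint passes its speed limit or range.

## Robot

A 7-joint arm with a two-finger parallel gripper is mounted at the origin on the work surface; the furniture and walls round the work are solid. World frame = base frame: x ahead of the robot, y to its left, z up, the work surface at z = 0. Lengths are in m, angles in rad, forces in N, time in s.
With the tool pointing down it reaches from about 0.4 to 0.9 m from the base axis. Payload 5.5 kg.
Tool frame: the origin (TCP) lies at the very end of the fingers, on their centre line; the grasp point (between the pads) lies 19 mm behind it; z points along the fingers, y is the line along which they close (so a half turn about z gives the same grasp; the last joint's range is limited). The gripper opens to 92 mm and grips with 3 to 60 N. Pads are 19 mm wide; open, the fingers measure 130 mm over their backs; the gripper's body (75 mm by 190 mm) begins 47 mm behind the grasp point.
Start: joints at [1.436, 0.501, -0.427, 1.55, 0.221, 1.138, -0.21], TCP at [0.252, -0.599, 0.227] pointing down, gripper open.
Joint ranges: [-2.88, 2.88], [-0.31, 2.03], [-1.54, 1.56], [0.2, 2.42], [-1.41, 4.55], [0.19, 2.02], [-2.57, 2.57]. Speed limits (rad/s): [2.57, 2.57, 3.14, 3.14, 3.14, 3.14, 3.14].

## Interface

Orientations are given as a 3x3 rotation matrix whose columns are the frame's x, y, z axes.
In Python, from rig import bot gives the robot as it stands.
- The arm moves only by the shell command python3 -m jog 'ROWS' [FORCE]. ROWS is JSON, a list of rows, each an object of numbers: "grip": the closure, from 0 (fully open) to 1 (shut); "tx", "ty", "tz": the shift along the tool's x, y, z in units of 25 mm (1.0 is 25 mm); "roll": the turn about the tool's z in units of 8 degrees (1.0 is 8 degrees). A call has 1 to 5 rows; each row is the pose to reach, as a shift and turn from the pose commanded when the call began, along the tool's axes at that moment; what a row does not reach only later rows make up. A row lasts 1/10 s, in which the tool goes at most 50 mm and 8.59 degrees, less where a joint would pass 70% of its speed; a pose out of reach is approached as far as the arm can. A call with a gripper value outside its range is refused whole. The fingers move at their own pace and stop on an object; FORCE is the grip in N (left out, the last holds). Time passes only in rows, so rows that repeat a pose let the fingers close. It gives the time, the measured TCP pose, the force, the opening and the grip force at its end, in the units of the state.
- bot.get_obs(): the state, without advancing time (a new reading comes with each control period).
- bot.grab_frame(name): name is "scene" or "top" or "wrist"; returns the picture (420x560x3 uint8, blue, green, red); there is no depth.
- bot.camera_model(name): a dict with "fx", "fy", "cx", "cy" (pixels), "view" (4x4, takes a point from world to camera coordinates); the wrist camera has in their place "mount" (4x4, takes a point from camera to tool coordinates, whose origin is the TCP and whose axes are the flange's). Camera axes: x right, y up, looking along -z (the intrinsics and any distortion apply to the point x, -y, -z); pixel columns grow to the right and rows downward; lengths in m; the calibration is good to about 2 mm. A picture is of the moment at which its call begins: read the wrist's pose just before it. camera_model takes no time and is no camera call.
- bot.close_job(): hands the job in; it is judged then, once.
The state is a dict: "t": time; "joint_pos": joint angles; "dq": joint speeds; "joint_torque": joint torques, N m; "eef_pos": TCP position; "ee_rot": TCP orientation; "ft_force": force on the tool from outside, world axes, zero at the start; "ft_torque": the same for the moment, N m; "opening": finger opening in m; "gripper_force": force on a finger pad.
Only numpy, scipy, OpenCV 4.12 (cv2) and the standard library are available. Lean on these libraries where they do the work, as an engineer would, in place of code of your own. Each camera call takes 0.05 s, during which the arm holds its last target. There are 200 camera calls.

## Working session

There is one attempt and no reset: what is moved stays moved. The work goes in short steps, Python scripts to look and compute and a shell command to move; the robot and the scene stay as the last step left them, time stands still between calls to the robot, and variables do not carry over. Pictures are saved under pics/ and viewed, at most 10 in all, crops included, and the job is handed in when it is done.

```bash
ls; mkdir -p pics
python3 - <<'E'
from rig import bot
import cv2,numpy as np
o=bot.get_obs();print(o['t'],o['eef_pos'],o['ee_rot'],o['opening'])
for n in ("scene","top"):
    cv2.imwrite(f"pics/{n}0.png",bot.grab_frame(n))
    print(n,bot.camera_model(n))
print(bot.camera_model("wrist"))
E
```

```text
pics
0.0 [ 0.25150538 -0.59860943  0.22566666] [[ 9.21875767e-01  3.87484941e-01 -7.00762967e-04]
 [ 3.87485568e-01 -9.21873922e-01  1.84574056e-03]
 [ 6.91815672e-05 -1.97307903e-03 -9.99998051e-01]] 0.09145801918552697
scene {'fx': 457.1200045554351, 'fy': 457.1200045554351, 'cx': 284.44883239465025, 'cy': 211.2721521120586, 'view': array([[ 0.50035347, -0.86573702,  0.01207566, -0.30050948],
       [ 0.42686437,  0.25879287,  0.8664947 , -0.33500313],
       [-0.75328163, -0.42839896,  0.4990402 , -0.60015104],
       [ 0.        ,  0.        ,  0.        ,  1.        ]])}
top {'fx': 413.0071497871051, 'fy': 413.0071497871051, 'cx': 287.83446344175985, 'cy': 206.73391588400736, 'view': array([[ 0.01858997, -0.99977697, -0.01002088, -0.00893029],
       [ 0.98500721,  0.01659423,  0.17171323, -0.59340697],
       [-0.17150864, -0.01306278,  0.98509601, -0.9243267 ],
       [ 0.        ,  0.        ,  0.        ,  1.        ]])}
{'fx': 358.17132237066727, 'fy': 358.17132237066727, 'cx': 277.6737201078501, 'cy': 213.20609169055015, 'mount': array([[-1.34019880e-03,  9.53595210e-01,  3.01088658e-01,
         8.19404016e-02],
       [ 9.99999090e-01,  1.32424119e-03,  2.57092139e-04,
        -9.58510755e-04],
       [-1.53552170e-04,  3.01088729e-01, -9.53596117e-01,
        -1.59344943e-01],
       [ 0.00000000e+00,  0.00000000e+00,  0.00000000e+00,
         1.00000000e+00]])}
```

View pics/scene0.png

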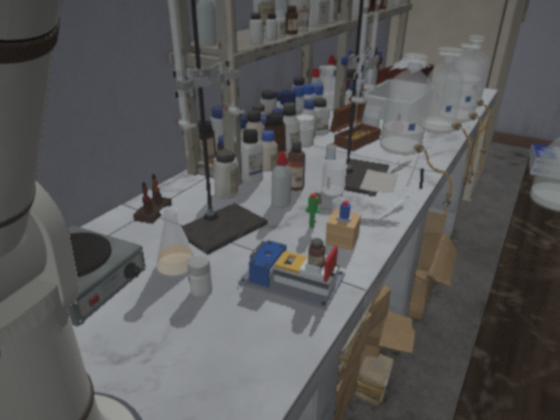

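View pics/top0.png

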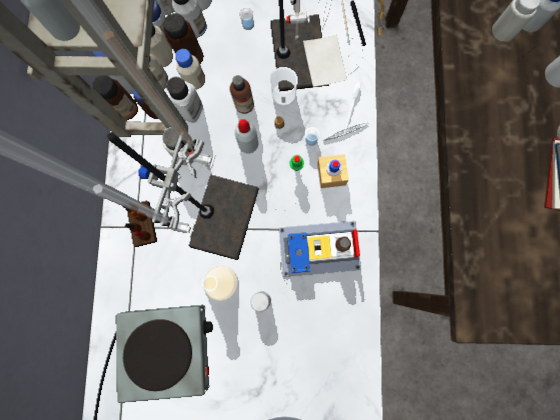

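The pictures show the dock at top-view (320,248): blue clevis (298,252), red push plate (356,243). The candidates for the pin are the blue sleeve with red button in the wooden stand (334,168) and the green look-alike (297,162). Other red objects are the bottle cap (246,125) and the push plate. I choose (334,168) and check it in a close crop.

```bash
cat > h.py <<'E'
import numpy as np, cv2
from rig import bot
def ray(name,u,v,obs=None):
    m=bot.camera_model(name)
    d=np.array([(u-m['cx'])/m['fx'],-(v-m['cy'])/m['fy'],-1.])
    if name=='wrist':
        T=np.eye(4);T[:3,:3]=obs['ee_rot'];T[:3,3]=obs['eef_pos'];T=T@m['mount']
    else: T=np.linalg.inv(m['view'])
    return T[:3,3],T[:3,:3]@d
def onz(name,u,v,z,obs=None):
    c,d=ray(name,u,v,obs);return c+d*(z-c[2])/d[2]
def tri(*rs):
    A=0;b=0
    for c,d in rs:
        d=d/np.linalg.norm(d);P=np.eye(3)-np.outer(d,d);A=A+P;b=b+P@c
    return np.linalg.solve(A,b)
def rows(p,obs):  # world displacement -> tool units
    return obs['ee_rot'].T@(np.array(p)-obs['eef_pos'])/0.025
E
python3 - <<'E'
from h import *
im=cv2.imread('pics/top0.png')
c=cv2.resize(im[145:290,265:375],None,fx=5,fy=4.1,interpolation=cv2.INTER_CUBIC) if 0 else cv2.resize(im[145:290,265:375],None,fx=4,fy=4,interpolation=cv2.INTER_CUBIC)
cv2.imwrite('pics/crop1.png',c)
for n,u,v,z in [('top',298,252,.055),('top',356,243,.088),('top',334,168,.1),('top',297,162,.1),('top',246,125,.15),('top',261,300,.072)]:print(u,v,onz(n,u,v,z).round(3))
E
```

```text
298 252 [ 0.487 -0.024  0.055]
356 243 [ 0.507 -0.153  0.088]
334 168 [ 0.676 -0.103  0.1  ]
297 162 [ 0.689 -0.018  0.1  ]
246 125 [0.757 0.096 0.15 ]
261 300 [0.378 0.057 0.072]
```

View pics/crop1.png

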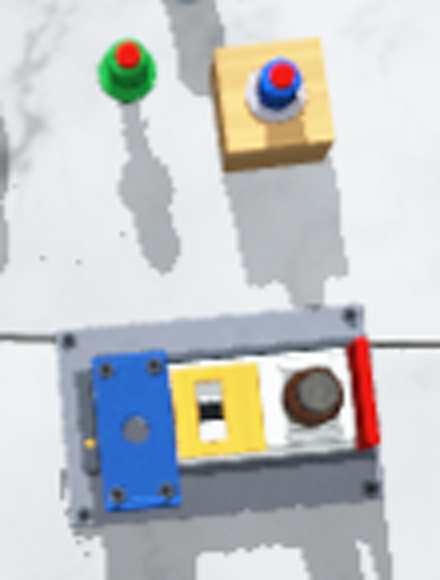

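The choice is confirmed: the crop shows the blue-sleeved pin with red button at crop (280,80), upright in the stand, and the green one at (128,65), loose. The clevis hole is at crop (135,430), the index dot at (92,442), and the push plate at (365,390).

Run:
```python
from h import *
im=cv2.imread('pics/top0.png');hsv=cv2.cvtColor(im,cv2.COLOR_BGR2HSV)
def m(lo,hi,x0,x1,y0,y1):
    k=cv2.inRange(hsv,lo,hi);o=np.zeros_like(k);o[y0:y1,x0:x1]=k[y0:y1,x0:x1];return o
blue=m((105,120,60),(128,255,255),283,315,228,276)
c=max(cv2.findContours(blue,0,2)[0],key=cv2.contourArea)
r=cv2.minAreaRect(c);print(r)
for b in cv2.boxPoints(r):print('clev',b,onz('top',*b,.055).round(4))
red=m((0,150,80),(8,255,255),345,368,225,262)|m((172,150,80),(180,255,255),345,368,225,262)
c=max(cv2.findContours(red,0,2)[0],key=cv2.contourArea)
r=cv2.minAreaRect(c);print(r)
for b in cv2.boxPoints(r):print('plate',b,onz('top',*b,.088).round(4))
br=m((80,0,0),(180,110,255),293,305,246,258);ys,xs=np.nonzero(br&~blue);print('hole',xs.mean(),ys.mean(),len(xs),onz('top',xs.mean(),ys.mean(),.055))
print('dot',onz('top',265+92/4,145+442/4,.045))
b=m((0,150,80),(8,255,255),325,345,155,175)|m((172,150,80),(180,255,255),325,345,155,175)
ys,xs=np.nonzero(b);print('btn',xs.mean(),ys.mean(),onz('top',xs.mean(),ys.mean(),.103))
# stand via scene: button
s=cv2.imread('pics/scene0.png');hs=cv2.cvtColor(s,cv2.COLOR_BGR2HSV)
k=cv2.inRange(hs,(105,120,60),(128,255,255));k[:195]=0;k[225:]=0;k[:,:330]=0;k[:,360:]=0
ys2,xs2=np.nonzero(k);print('sleeve scene',xs2.mean(),ys2.mean(),len(xs2))
k=m((105,120,60),(128,255,255),325,345,155,180);y3,x3=np.nonzero(k);print('tri sleeve',tri(ray('scene',xs2.mean(),ys2.mean()),ray('top',x3.mean(),y3.mean())))
```

```text
((298.2944641113281, 252.4149169921875), (39.310726165771484, 19.460054397583008), 83.8844985961914)
clev [286.52588 233.90799] [0.5286 0.0034 0.055 ]
clev [305.87518 231.83484] [ 0.5342 -0.0415  0.055 ]
clev [310.06305 270.92184] [ 0.4445 -0.0521  0.055 ]
clev [290.71375 272.995  ] [ 0.439  -0.0079  0.055 ]
((355.2972717285156, 242.573974609375), (27.061017990112305, 5.181897163391113), 83.9909896850586)
plate [351.3041  229.38905] [ 0.5378 -0.1425  0.088 ]
plate [356.45755 228.84657] [ 0.5392 -0.154   0.088 ]
plate [359.29044 255.7589 ] [ 0.4792 -0.1597  0.088 ]
plate [354.137  256.3014] [ 0.4778 -0.1483  0.088 ]
hole 298.5 252.0 30 [ 0.48719155 -0.02505024  0.055     ]
dot [ 0.47926908 -0.00085747  0.045     ]
btn 335.04 163.6 [ 0.68581858 -0.1045751   0.103     ]
sleeve scene 344.30232558139534 211.2674418604651 86
tri sleeve [ 0.6840914  -0.10479235  0.08066074]
```

```bash
python3 -m jog '[{"grip":1,"tx":1.6,"ty":-1,"roll":-1},{"grip":1,"tx":3.2,"ty":-2,"roll":-2},{"grip":1,"tx":4.8,"ty":-3,"roll":-3},{"grip":1,"tx":6.4,"ty":-4.1,"roll":-4},{"grip":1,"tx":8,"ty":-5.2,"roll":-5}]'
cat >> h.py <<'E'
YD=np.deg2rad(6.5);XD=np.array([np.cos(YD),np.sin(YD),0]);YDV=np.array([-np.sin(YD),np.cos(YD),0])
def go(p,yaw=YD):
    o=bot.get_obs();r=rows(p,o);ty=o['ee_rot'][:,1];d=np.rad2deg(yaw-np.arctan2(ty[1],ty[0]));d=(d+180)%360-180
    print('t',o['t'],'pos',o['eef_pos'].round(4),'rows tx ty tz',r.round(2),'roll',round(-d/8,2),'F',o['ft_force'].round(1),'z',o['ee_rot'][:,2].round(3),'open',round(o['opening'],4),'gf',o['gripper_force'])
E
python3 -c "
from h import *
go([.514,-.205,.18])"
```

```text
t 0.1 pos [ 0.2515 -0.5987  0.2258] rows tx ty tz [ 15.78 -10.45   1.85] roll -9.21 F [-0.2 -0.3 -0.3] z [-0.001  0.002 -1.   ] open 0.0918 gf 0.0invalid input at $[0]: expected keys grip, tx, ty, tz, roll
```

All keys are required in each row.

```bash
python3 -m jog '[{"grip":1,"tx":1.6,"ty":-1,"tz":0,"roll":-1},{"grip":1,"tx":3.2,"ty":-2,"tz":0,"roll":-2},{"grip":1,"tx":4.8,"ty":-3,"tz":0,"roll":-3},{"grip":1,"tx":6.4,"ty":-4.1,"tz":0.5,"roll":-4},{"grip":1,"tx":8,"ty":-5.2,"tz":1,"roll":-5}]'
python3 -c "
from h import *
go([.514,-.205,.18])"
```

```text
t: 0.6
eef_pos: [0.3865, -0.4006, 0.2017]
ee_rot: [[0.452, 0.892, 0.0], [0.892, -0.452, -0.001], [-0.0, 0.001, -1.0]]
ft_force: [1.8, -1.4, 0.3]
opening: 0.0566
gripper_force: 0.0
t 0.6 pos [ 0.3865 -0.4006  0.2017] rows tx ty tz [9.29 1.01 0.86] roll -4.18 F [ 1.8 -1.4  0.3] z [ 0.    -0.001 -1.   ] open 0.0566 gf 0.0
```

```bash
python3 -m jog '[{"grip":1,"tx":1.8,"ty":0.2,"tz":0,"roll":-1},{"grip":1,"tx":3.6,"ty":0.4,"tz":0,"roll":-2},{"grip":1,"tx":5.5,"ty":0.6,"tz":0,"roll":-3},{"grip":1,"tx":7.4,"ty":0.8,"tz":0.4,"roll":-4},{"grip":1,"tx":9.2,"ty":1,"tz":0.8,"roll":-4.15}]'
python3 -m jog '[{"grip":1,"tx":0,"ty":0,"tz":0,"roll":0},{"grip":1,"tx":0,"ty":0,"tz":0,"roll":0}]' >/dev/null
python3 - <<'E'
from h import *
o=bot.get_obs();cv2.imwrite('pics/w1.png',bot.grab_frame('wrist'))
go([.514,-.205,.062])
E
```

```text
t: 1.1
eef_pos: [0.5139, -0.2073, 0.1816]
ee_rot: [[-0.108, 0.994, 0.0], [0.994, 0.108, -0.0], [-0.0, 0.0, -1.0]]
ft_force: [1.0, -0.8, -0.8]
opening: 0.0163
gripper_force: 0.0
t 1.35 pos [ 0.5127 -0.2092  0.1814] rows tx ty tz [0.16 0.08 4.77] roll -0.06 F [-0.1 -1.4 -0.5] z [-0.001 -0.    -1.   ] open 0.0011 gf 0.0
```

View pics/w1.png

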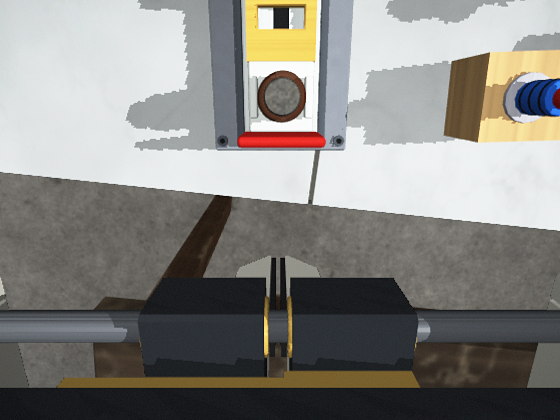

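The wrist picture shows the push plate at (281,140), with its face square to the tool and centred on the fingers (279). The pin is in its stand at right (530,97). I descend now, then push.

```bash
python3 -m jog '[{"grip":1,"tx":0,"ty":0.1,"tz":1.6,"roll":0},{"grip":1,"tx":0,"ty":0.1,"tz":3.2,"roll":0},{"grip":1,"tx":0.3,"ty":0.1,"tz":4.7,"roll":0},{"grip":1,"tx":0.6,"ty":0.1,"tz":4.7,"roll":0},{"grip":1,"tx":1,"ty":0.1,"tz":4.7,"roll":0}]'
python3 -m jog '[{"grip":1,"tx":0.2,"ty":0,"tz":0,"roll":0},{"grip":1,"tx":0.4,"ty":0,"tz":0,"roll":0},{"grip":1,"tx":0.6,"ty":0,"tz":0,"roll":0},{"grip":1,"tx":0.8,"ty":0,"tz":0,"roll":0},{"grip":1,"tx":1,"ty":0,"tz":0,"roll":0}]'
python3 -m jog '[{"grip":1,"tx":0.2,"ty":0,"tz":0,"roll":0},{"grip":1,"tx":0.4,"ty":0,"tz":0,"roll":0},{"grip":1,"tx":0.6,"ty":0,"tz":0,"roll":0},{"grip":1,"tx":0.8,"ty":0,"tz":0,"roll":0},{"grip":1,"tx":1,"ty":0,"tz":0,"roll":0}]'
```

```text
t: 1.85
eef_pos: [0.5123, -0.1848, 0.0645]
ee_rot: [[-0.102, 0.995, -0.001], [0.995, 0.102, 0.0], [0.0, -0.001, -1.0]]
ft_force: [-0.0, -0.1, 0.7]
opening: 0.0003
gripper_force: 0.0
t: 2.35
eef_pos: [0.5114, -0.1606, 0.0654]
ee_rot: [[-0.103, 0.995, 0.002], [0.995, 0.103, -0.003], [-0.003, 0.002, -1.0]]
ft_force: [1.1, -4.1, 4.2]
opening: 0.0005
gripper_force: 2.2
t: 2.85
eef_pos: [0.508, -0.1337, 0.0643]
ee_rot: [[-0.104, 0.995, 0.0], [0.995, 0.104, 0.0], [-0.0, 0.0, -1.0]]
ft_force: [2.5, -4.8, 2.5]
opening: 0.0001
gripper_force: 2.2
```

```bash
python3 -m jog '[{"grip":1,"tx":0.06,"ty":0,"tz":0,"roll":0},{"grip":1,"tx":0.12,"ty":0,"tz":0,"roll":0},{"grip":1,"tx":0.18,"ty":0,"tz":0,"roll":0},{"grip":1,"tx":0.24,"ty":0,"tz":0,"roll":0},{"grip":1,"tx":0.3,"ty":0,"tz":0,"roll":0}]' | grep -E "pos|force"
python3 -m jog '[{"grip":1,"tx":0.05,"ty":0,"tz":0,"roll":0},{"grip":1,"tx":0.1,"ty":0,"tz":0,"roll":0}]'| grep -E "pos|force"
```

```text
eef_pos: [0.5072, -0.1267, 0.0643]
ft_force: [2.9, -4.6, 1.9]
gripper_force: 2.0
eef_pos: [0.5069, -0.1241, 0.0643]
ft_force: [3.4, -4.2, 0.8]
gripper_force: 2.0
```

```bash
for i in 1 2 3; do python3 -m jog '[{"grip":1,"tx":0.05,"ty":0,"tz":0,"roll":0},{"grip":1,"tx":0.1,"ty":0,"tz":0,"roll":0}]'| grep -E "pos|ft_force"; done
```

```text
eef_pos: [0.5068, -0.1235, 0.0644]
ft_force: [4.5, -9.2, -0.4]
eef_pos: [0.5068, -0.1235, 0.0644]
ft_force: [6.1, -14.6, -1.6]
eef_pos: [0.5068, -0.1234, 0.0645]
ft_force: [6.4, -20.6, -2.8]
```

```bash
python3 -m jog '[{"grip":1,"tx":-0.5,"ty":0,"tz":0,"roll":0},{"grip":1,"tx":-1,"ty":0,"tz":-0.5,"roll":0},{"grip":1,"tx":-1,"ty":0,"tz":-2.5,"roll":0},{"grip":0.4,"tx":-1,"ty":0,"tz":-4.5,"roll":0},{"grip":0.4,"tx":-1,"ty":0,"tz":-6,"roll":0}]' | grep -E "pos|ft_force"
python3 -m jog '[{"grip":0.4,"tx":0,"ty":0,"tz":0,"roll":0},{"grip":0.4,"tx":0,"ty":0,"tz":0,"roll":0}]' | grep -E "pos"
python3 - <<'E'
from h import *
o=bot.get_obs();im=bot.grab_frame('wrist');cv2.imwrite('pics/w2.png',im);np.save('w2.npy',np.r_[o['eef_pos'],o['ee_rot'].ravel()])
hsv=cv2.cvtColor(im,cv2.COLOR_BGR2HSV)
c=max(cv2.findContours(cv2.inRange(hsv,(105,120,60),(128,255,255))[:, :430].copy(),0,2)[0],key=cv2.contourArea)
r=cv2.minAreaRect(c);print(r)
P=np.array([onz('wrist',*b,.055,o) for b in cv2.boxPoints(r)]);print(P.round(4),P.mean(0))
g=cv2.inRange(cv2.cvtColor(im,cv2.COLOR_BGR2HSV),(15,120,80),(35,255,255))
for q in cv2.findContours(g,0,2)[0]:
    if cv2.contourArea(q)>3: (x,y),_=cv2.minEnclosingCircle(q);print('yellow',x,y,cv2.contourArea(q))
go([.684,-.105,.2])
E
```

```text
eef_pos: [0.5076, -0.1395, 0.2158]
ft_force: [0.2, -0.9, -0.5]
eef_pos: [0.5076, -0.1406, 0.2141]
((268.6872253417969, 52.787498474121094), (59.50196075439453, 111.18330383300781), 89.39690399169922)
[[ 0.4409 -0.0057  0.055 ]
 [ 0.5292  0.0044  0.055 ]
 [ 0.5361 -0.0398  0.055 ]
 [ 0.4437 -0.0503  0.055 ]] [ 0.48745516 -0.02284714  0.055     ]
yellow 296.5 386.5 4122.5
yellow 341.0 327.0 312.5
yellow 215.0 327.0 356.5
yellow 473.5 167.0 2438.5
yellow 278.0583190917969 87.0 502.5
yellow 261.1666564941406 16.0 19.0
t 4.9 pos [ 0.5069 -0.1407  0.2131] rows tx ty tz [0.68 7.2  0.5 ] roll -0.06 F [ 0.1  1.3 -0.6] z [-0.003  0.001 -1.   ] open 0.0317 gf 0.0
```

View pics/w2.png

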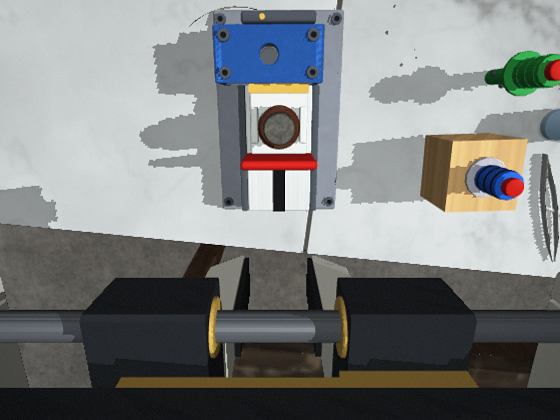

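The carriage is home: the plate at (280,160) has closed up to the clevis. The hole is at (269,53), the pin's button at (512,187) and the green look-alike at (525,72).

Run:
```python
from h import *
a=np.load('w2.npy');o=dict(eef_pos=a[:3],ee_rot=a[3:].reshape(3,3))
im=cv2.imread('pics/w2.png');hsv=cv2.cvtColor(im,cv2.COLOR_BGR2HSV)
s=hsv[40:68,255:284];k=(s[...,1]<120);ys,xs=np.nonzero(k);u,v=xs.mean()+255,ys.mean()+40
print('hole',u,v,len(xs),onz('wrist',u,v,.055,o))
print('dot',onz('wrist',261.5,16,.055,o))
r=cv2.inRange(hsv,(0,150,80),(8,255,255))|cv2.inRange(hsv,(172,150,80),(180,255,255));r[:,:480]=0;r[:150]=0
ys,xs=np.nonzero(r);print('btn',xs.mean(),ys.mean(),onz('wrist',xs.mean(),ys.mean(),.101,o))
w=cv2.inRange(hsv,(10,60,80),(30,255,255));w[:,:400]=0;w[:120]=0;w[215:]=0
```

```text
hole 268.42652329749103 54.132616487455195 279 [ 0.48731005 -0.02336262  0.055     ]
dot [0.47915829 0.00380459 0.055     ]
btn 512.700964630225 186.47266881028938 [ 0.68738166 -0.10306351  0.101     ]
```

```bash
python3 -m jog '[{"grip":0.3,"tx":0.2,"ty":1.8,"tz":0,"roll":0},{"grip":0.3,"tx":0.4,"ty":3.6,"tz":0,"roll":0},{"grip":0.3,"tx":0.6,"ty":5.4,"tz":0.5,"roll":0},{"grip":0.3,"tx":0.75,"ty":7.2,"tz":1,"roll":0},{"grip":0.3,"tx":0.75,"ty":7.3,"tz":1.6,"roll":0}]' | grep -E "pos|ft_force"
python3 -m jog '[{"grip":0.3,"tx":0,"ty":0,"tz":0,"roll":0},{"grip":0.3,"tx":0,"ty":0,"tz":0,"roll":0}]' | grep -E "pos"
python3 - <<'E'
from h import *
o=bot.get_obs();im=bot.grab_frame('wrist');cv2.imwrite('pics/w3.png',im)
hsv=cv2.cvtColor(im,cv2.COLOR_BGR2HSV)
r=cv2.inRange(hsv,(0,150,80),(8,255,255))|cv2.inRange(hsv,(172,150,80),(180,255,255))
for q in cv2.findContours(r,0,2)[0]:
    if cv2.contourArea(q)>30: (x,y),R=cv2.minEnclosingCircle(q);print(x,y,R,onz('wrist',x,y,.103,o))
go([.686,-.104,.07])
E
```

```text
eef_pos: [0.6905, -0.0995, 0.1701]
ft_force: [-0.2, 0.8, -0.0]
eef_pos: [0.6858, -0.1036, 0.1721]
280.6791076660156 226.6641845703125 10.74577808380127 [ 0.68702791 -0.10234933  0.103     ]
48.5 195.0 49.52029800415039 [ 0.53219437 -0.0964482   0.103     ]
318.0 94.5 11.715475082397461 [ 0.70046896 -0.01553794  0.103     ]
t 5.65 pos [ 0.6864 -0.1042  0.1736] rows tx ty tz [ 0.01 -0.    4.14] roll -0.06 F [ 0.2 -0.1  0.2] z [-0.003 -0.    -1.   ] open 0.064 gf 0.0
```

View pics/w3.png

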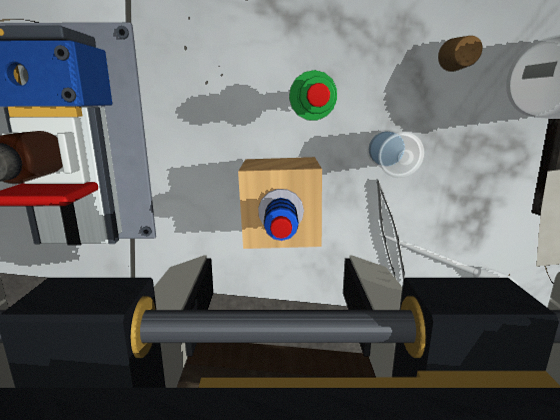

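The picture shows the pin in the stand (281,227), centred between the open fingers, with the green look-alike (316,95) and the weighing bottle (398,153) clear. I descend and grasp.

```bash
python3 -m jog '[{"grip":0.3,"tx":0.05,"ty":0,"tz":1,"roll":0},{"grip":0.3,"tx":0.05,"ty":0.03,"tz":2,"roll":0},{"grip":0.3,"tx":0.05,"ty":0.03,"tz":3,"roll":0},{"grip":0.3,"tx":0.05,"ty":0.03,"tz":3.8,"roll":0},{"grip":0.3,"tx":0.05,"ty":0.03,"tz":4.15,"roll":0}]' 25 | grep -E "pos|ft_force"
python3 -m jog '[{"grip":0.5,"tx":0,"ty":0,"tz":0,"roll":0},{"grip":0.7,"tx":0,"ty":0,"tz":0,"roll":0},{"grip":1,"tx":0,"ty":0,"tz":0,"roll":0},{"grip":1,"tx":0,"ty":0,"tz":0,"roll":0},{"grip":1,"tx":0,"ty":0,"tz":0,"roll":0}]'
python3 -m jog '[{"grip":1,"tx":0,"ty":0,"tz":0,"roll":0},{"grip":1,"tx":0,"ty":0,"tz":0,"roll":0},{"grip":1,"tx":0,"ty":0,"tz":0,"roll":0}]'
```

```text
eef_pos: [0.6871, -0.1036, 0.0693]
ft_force: [-0.8, 1.1, 0.1]
t: 6.65
eef_pos: [0.6893, -0.1026, 0.0714]
ee_rot: [[-0.104, 0.995, 0.001], [0.995, 0.104, -0.0], [-0.0, 0.001, -1.0]]
ft_force: [0.3, 0.0, -0.1]
opening: 0.0288
gripper_force: 0.0
t: 6.95
eef_pos: [0.689, -0.1026, 0.0711]
ee_rot: [[-0.104, 0.995, 0.001], [0.995, 0.104, -0.0], [-0.0, 0.001, -1.0]]
ft_force: [-1.9, -0.4, 4.6]
opening: 0.0234
gripper_force: 25.0
```

```bash
python3 -m jog '[{"grip":1,"tx":0,"ty":0,"tz":-0.6,"roll":0},{"grip":1,"tx":0,"ty":0,"tz":-1.8,"roll":0},{"grip":1,"tx":0,"ty":0,"tz":-3,"roll":0},{"grip":1,"tx":0,"ty":0,"tz":-4.2,"roll":0},{"grip":1,"tx":0,"ty":0,"tz":-5,"roll":0}]' | grep -E "pos|force"
python3 -m jog '[{"grip":1,"tx":0.8,"ty":-1.5,"tz":0,"roll":0},{"grip":1,"tx":1.6,"ty":-3,"tz":0,"roll":0},{"grip":1,"tx":2.4,"ty":-4.5,"tz":0,"roll":0},{"grip":1,"tx":3.2,"ty":-6,"tz":0,"roll":0},{"grip":1,"tx":3.9,"ty":-7.3,"tz":0,"roll":0}]' | grep -E "pos|force"
python3 -m jog '[{"grip":1,"tx":0,"ty":0,"tz":0,"roll":0},{"grip":1,"tx":0,"ty":0,"tz":0,"roll":0}]' | grep -E "pos|force"
python3 - <<'E'
from h import *
o=bot.get_obs();im=bot.grab_frame('wrist');cv2.imwrite('pics/w4.png',im)
s=bot.grab_frame('scene');cv2.imwrite('pics/s4.png',s)
hsv=cv2.cvtColor(im,cv2.COLOR_BGR2HSV)
r=cv2.inRange(hsv,(0,150,80),(8,255,255))|cv2.inRange(hsv,(172,150,80),(180,255,255))
for q in cv2.findContours(r,0,2)[0]:
    if cv2.contourArea(q)>30: (x,y),R=cv2.minEnclosingCircle(q);print(x,y,R,onz('wrist',x,y,o['eef_pos'][2]+.032,o))
go([.4873,-.0237,.12])
E
```

```text
eef_pos: [0.6895, -0.1022, 0.1985]
ft_force: [0.6, 0.1, -2.2]
gripper_force: 25.0
eef_pos: [0.4947, -0.0237, 0.1956]
ft_force: [-0.3, 0.2, -0.3]
gripper_force: 25.0
eef_pos: [0.4969, -0.0248, 0.1963]
ft_force: [0.5, -0.1, -2.0]
gripper_force: 25.0
277.4543762207031 306.9942932128906 16.57625961303711 [ 0.49611523 -0.02218109  0.22828662]
537.3076782226562 224.3076934814453 10.825516700744629 [0.58980953 0.02338774 0.22828662]
t 8.25 pos [ 0.4983 -0.0252  0.1962] rows tx ty tz [ 0.11 -0.44  3.05] roll -0.07 F [ 0.1 -0.  -1.9] z [ 0.002 -0.    -1.   ] open 0.0232 gf 24.996958673000336
```

View pics/w4.png

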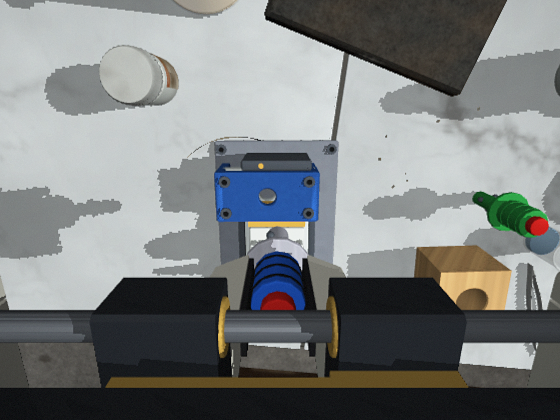

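The pin hangs upright in the fingers, its nose at about (278,232). The hole is at (267,197), the index dot at (261,166). I get the remaining offset from this same picture.

Run:
```python
from h import *
o=bot.get_obs()
im=cv2.imread('pics/w4.png');hsv=cv2.cvtColor(im,cv2.COLOR_BGR2HSV)
s=hsv[185:210,255:281];k=s[...,1]<120;ys,xs=np.nonzero(k);u,v=xs.mean()+255,ys.mean()+185
h=onz('wrist',u,v,.055,o);print('hole',u,v,h)
d=onz('wrist',261,166,.055,o);print('dot',d,(h-d)@XD,(h-d)@YDV)
z=o['eef_pos'][2]
for v in (228,232,236,240): print(v,onz('wrist',278,v,z-.0586,o))
print(z)
go([h[0],h[1],.12])
```

```text
hole 266.984126984127 195.34920634920636 [ 0.4887299  -0.02218072  0.055     ]
dot [0.48131153 0.00279965 0.055     ] 0.004542826127488818 -0.025659577338802822
228 [ 0.49796816 -0.02132954  0.13763836]
232 [ 0.4982511  -0.02407407  0.13763836]
236 [ 0.49853609 -0.02683843  0.13763836]
240 [ 0.49882314 -0.02962281  0.13763836]
0.1962383603513134
t 8.25 pos [ 0.4983 -0.0252  0.1962] rows tx ty tz [ 0.16 -0.38  3.05] roll -0.07 F [ 0.1 -0.  -1.9] z [ 0.002 -0.    -1.   ] open 0.0232 gf 24.996958673000336
```

```bash
python3 -m jog '[{"grip":1,"tx":0.12,"ty":-0.41,"tz":0,"roll":0},{"grip":1,"tx":0.12,"ty":-0.41,"tz":1,"roll":0},{"grip":1,"tx":0.12,"ty":-0.41,"tz":2,"roll":0},{"grip":1,"tx":0.12,"ty":-0.41,"tz":2.7,"roll":0},{"grip":1,"tx":0.12,"ty":-0.41,"tz":3,"roll":0}]' | grep -E "pos|force"
python3 -m jog '[{"grip":1,"tx":0,"ty":0,"tz":0,"roll":0},{"grip":1,"tx":0,"ty":0,"tz":0,"roll":0},{"grip":1,"tx":0,"ty":0,"tz":0.05,"roll":0}]' | grep -E "pos|force"
python3 -c "
from h import *
go([.4879,-.0233,.114])"
python3 -m jog '[{"grip":1,"tx":0,"ty":0,"tz":0.05,"roll":0},{"grip":1,"tx":0,"ty":0,"tz":0.1,"roll":0},{"grip":1,"tx":0,"ty":0,"tz":0.15,"roll":0}]' | grep -E "pos|force"
python3 -m jog '[{"grip":1,"tx":0,"ty":0,"tz":0.04,"roll":0},{"grip":1,"tx":0,"ty":0,"tz":0.08,"roll":0}]' | grep -E "pos|force"
```

```text
eef_pos: [0.4852, -0.0227, 0.1188]
ft_force: [-0.3, 0.1, -2.4]
gripper_force: 25.0
eef_pos: [0.4876, -0.0227, 0.1203]
ft_force: [1.0, 0.1, -1.8]
gripper_force: 25.0
t 9.05 pos [ 0.4876 -0.0227  0.1203] rows tx ty tz [-0.03  0.01  0.25] roll -0.06 F [ 1.   0.1 -1.8] z [ 0.002 -0.    -1.   ] open 0.0233 gf 24.99693900346756
eef_pos: [0.4867, -0.0228, 0.1157]
ft_force: [-0.1, -0.9, -3.1]
gripper_force: 25.0
eef_pos: [0.4865, -0.0228, 0.1135]
ft_force: [0.7, -0.3, -2.2]
gripper_force: 25.0
```

```bash
for i in 1 2 3; do python3 -m jog '[{"grip":1,"tx":0,"ty":0,"tz":0.02,"roll":0},{"grip":1,"tx":0,"ty":0,"tz":0.05,"roll":0}]' | grep -E "pos|ft_force"; done
```

```text
eef_pos: [0.4865, -0.0227, 0.1122]
ft_force: [1.0, 0.2, -2.4]
eef_pos: [0.4867, -0.0227, 0.1111]
ft_force: [0.3, -0.4, -2.7]
eef_pos: [0.4867, -0.0227, 0.1098]
ft_force: [0.7, 0.5, -2.0]
```

```bash
for i in 1 2 3 4; do python3 -m jog '[{"grip":1,"tx":0,"ty":0,"tz":0.04,"roll":0},{"grip":1,"tx":0,"ty":0,"tz":0.08,"roll":0}]' | grep -E "pos|ft_force"; done
```

```text
eef_pos: [0.4867, -0.0227, 0.1078]
ft_force: [0.6, -0.7, -1.3]
eef_pos: [0.4867, -0.0227, 0.1058]
ft_force: [0.3, -0.2, -1.3]
eef_pos: [0.4867, -0.0227, 0.1038]
ft_force: [0.3, -0.3, -0.9]
eef_pos: [0.4867, -0.0227, 0.1018]
ft_force: [0.9, -0.1, -0.3]
```

```bash
for i in 1 2 3; do python3 -m jog '[{"grip":1,"tx":0,"ty":0,"tz":0.02,"roll":0},{"grip":1,"tx":0,"ty":0,"tz":0.05,"roll":0}]' | grep -E "pos|ft_force"; done
```

```text
eef_pos: [0.4866, -0.0227, 0.1006]
ft_force: [1.6, 1.0, -0.6]
eef_pos: [0.4867, -0.0227, 0.0993]
ft_force: [1.1, 0.2, -0.8]
eef_pos: [0.4868, -0.0227, 0.0984]
ft_force: [-1.0, 0.1, 7.8]
```

```bash
python3 -m jog '[{"grip":1,"tx":0,"ty":0,"tz":-0.03,"roll":0},{"grip":0.6,"tx":0,"ty":0,"tz":-0.03,"roll":0},{"grip":0.55,"tx":0,"ty":0,"tz":-0.03,"roll":0},{"grip":0.5,"tx":0,"ty":0,"tz":-0.03,"roll":0},{"grip":0.5,"tx":0,"ty":0,"tz":-0.03,"roll":0}]' | grep -E "pos|ft_force|opening"
python3 -m jog '[{"grip":0.5,"tx":0,"ty":0,"tz":-0.3,"roll":0},{"grip":0.5,"tx":0,"ty":0,"tz":-1,"roll":0},{"grip":0.5,"tx":0,"ty":0,"tz":-1.8,"roll":0},{"grip":0.5,"tx":0,"ty":0,"tz":-2.4,"roll":0},{"grip":1,"tx":0,"ty":0,"tz":-2.4,"roll":0}]' | grep -E "pos|ft_force|opening"
python3 -m jog '[{"grip":1,"tx":0,"ty":0,"tz":0,"roll":0},{"grip":1,"tx":0,"ty":0,"tz":0,"roll":0},{"grip":1,"tx":0,"ty":0,"tz":0,"roll":0},{"grip":1,"tx":0,"ty":0,"tz":0,"roll":0}]' | grep -E "opening"
python3 - <<'E'
from h import *
o=bot.get_obs();im=bot.grab_frame('wrist');cv2.imwrite('pics/w5.png',im)
hsv=cv2.cvtColor(im,cv2.COLOR_BGR2HSV)
r=cv2.inRange(hsv,(0,150,80),(8,255,255))|cv2.inRange(hsv,(172,150,80),(180,255,255))
for q in cv2.findContours(r,0,2)[0]:
    if cv2.contourArea(q)>30: (x,y),R=cv2.minEnclosingCircle(q);print(x,y,R,onz('wrist',x,y,.1305,o))
go([.4868,-.0227,.1325])
E
```

```text
eef_pos: [0.4862, -0.0228, 0.0987]
ft_force: [0.1, -0.8, 0.1]
opening: 0.0453
eef_pos: [0.4882, -0.0228, 0.161]
ft_force: [-0.5, 0.1, -0.0]
opening: 0.0416
opening: 0.0103
279.8888854980469 252.42591857910156 13.0884428024292 [ 0.48687924 -0.02213462  0.1305    ]
t 13.0 pos [ 0.4862 -0.0226  0.1583] rows tx ty tz [-0.01  0.02  1.03] roll -0.06 F [ 0.2  1.3 -0.8] z [-0.001  0.    -1.   ] open 0.0063 gf 0.0
```

View pics/w5.png

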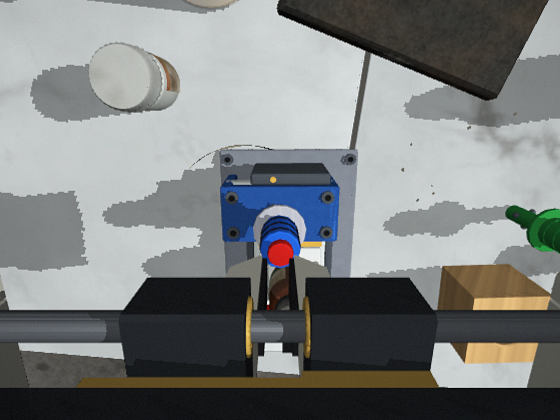

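The pin stands upright in the clevis hole on its balls, its button at (280,252) right below the fingers. I press it now.

```bash
python3 -m jog '[{"grip":1,"tx":0,"ty":0,"tz":0.3,"roll":0},{"grip":1,"tx":0,"ty":0.02,"tz":0.6,"roll":0},{"grip":1,"tx":0,"ty":0.02,"tz":0.8,"roll":0},{"grip":1,"tx":0,"ty":0.02,"tz":0.9,"roll":0},{"grip":1,"tx":0,"ty":0.02,"tz":0.95,"roll":0}]' | grep -E "pos|ft_force|opening"
for i in 1 2 3 4 ; do python3 -m jog '[{"grip":1,"tx":0,"ty":0,"tz":0.04,"roll":0},{"grip":1,"tx":0,"ty":0,"tz":0.08,"roll":0}]' | grep -E "pos|ft_force"; done
```

```text
eef_pos: [0.4868, -0.0226, 0.1346]
ft_force: [0.8, -0.7, -0.0]
opening: 0.0006
eef_pos: [0.4872, -0.0227, 0.1331]
ft_force: [-0.3, -0.4, 0.6]
eef_pos: [0.4871, -0.0227, 0.1311]
ft_force: [-0.4, 0.2, 0.3]
eef_pos: [0.4879, -0.0226, 0.1297]
ft_force: [0.4, -0.5, 4.9]
eef_pos: [0.4881, -0.0226, 0.1278]
ft_force: [0.7, 0.0, 4.9]
```

```bash
for i in 1 2 3 4 5; do python3 -m jog '[{"grip":1,"tx":0,"ty":0,"tz":0.04,"roll":0},{"grip":1,"tx":0,"ty":0,"tz":0.08,"roll":0}]' | grep -E "pos|ft_force"; done
```

```text
eef_pos: [0.4872, -0.0227, 0.1251]
ft_force: [-0.2, -0.0, 2.6]
eef_pos: [0.4866, -0.0227, 0.1227]
ft_force: [-0.5, -1.7, 1.3]
eef_pos: [0.4868, -0.0227, 0.1208]
ft_force: [0.1, 0.1, 1.5]
eef_pos: [0.487, -0.0227, 0.1189]
ft_force: [-0.1, 0.0, 1.9]
eef_pos: [0.4869, -0.0227, 0.1169]
ft_force: [-0.8, -0.1, -0.1]
```

```bash
for i in 1 2 3 4 5 6; do python3 -m jog '[{"grip":1,"tx":0,"ty":0,"tz":0.04,"roll":0},{"grip":1,"tx":0,"ty":0,"tz":0.08,"roll":0}]' | grep -E "pos|ft_force"; done
```

```text
eef_pos: [0.4869, -0.0227, 0.1149]
ft_force: [-0.8, -0.2, -0.4]
eef_pos: [0.4872, -0.0226, 0.1131]
ft_force: [-0.2, -0.4, 0.7]
eef_pos: [0.4871, -0.0227, 0.111]
ft_force: [0.0, 0.5, 2.3]
eef_pos: [0.4872, -0.0226, 0.1092]
ft_force: [-0.8, 0.3, 2.5]
eef_pos: [0.4869, -0.0227, 0.1069]
ft_force: [-0.8, 0.4, 2.8]
eef_pos: [0.4868, -0.0227, 0.1049]
ft_force: [-1.1, -0.2, 2.7]
```

```bash
for i in 1 2 3 4; do python3 -m jog '[{"grip":1,"tx":0,"ty":0,"tz":0.04,"roll":0},{"grip":1,"tx":0,"ty":0,"tz":0.08,"roll":0}]' | grep -E "pos|ft_force"; done;for i in 1 2 ; do python3 -m jog '[{"grip":1,"tx":0,"ty":0,"tz":0.02,"roll":0},{"grip":1,"tx":0,"ty":0,"tz":0.04,"roll":0}]' | grep -E "pos|ft_force"; done
```

```text
eef_pos: [0.4869, -0.0226, 0.1029]
ft_force: [-1.2, 0.4, 3.4]
eef_pos: [0.4869, -0.0227, 0.101]
ft_force: [-0.9, 0.5, 2.7]
eef_pos: [0.4871, -0.0228, 0.0988]
ft_force: [0.0, 0.0, -0.2]
eef_pos: [0.4874, -0.0228, 0.0971]
ft_force: [-1.1, 0.3, 4.6]
eef_pos: [0.4874, -0.0227, 0.0963]
ft_force: [-0.3, -1.0, 5.4]
eef_pos: [0.4873, -0.0227, 0.0952]
ft_force: [-1.0, 0.3, 5.4]
```

```bash
for i in 1 2 3 4; do python3 -m jog '[{"grip":1,"tx":0,"ty":0,"tz":0.02,"roll":0},{"grip":1,"tx":0,"ty":0,"tz":0.04,"roll":0}]' | grep -E "pos|ft_force"; done
```

```text
eef_pos: [0.4873, -0.0227, 0.0943]
ft_force: [-0.8, -0.4, 6.1]
eef_pos: [0.4873, -0.0227, 0.0933]
ft_force: [-0.3, -0.1, 7.0]
eef_pos: [0.4875, -0.0228, 0.0926]
ft_force: [-2.1, -0.1, 11.9]
eef_pos: [0.4879, -0.0227, 0.0923]
ft_force: [-3.3, -0.3, 19.5]
```

Hard stop reached at the expected height. I lift off and check.

```bash
python3 -m jog '[{"grip":1,"tx":0,"ty":0,"tz":-0.1,"roll":0},{"grip":1,"tx":0,"ty":0,"tz":-0.3,"roll":0},{"grip":1,"tx":0,"ty":0,"tz":-1,"roll":0},{"grip":1,"tx":0,"ty":0,"tz":-2,"roll":0},{"grip":1,"tx":0,"ty":0,"tz":-3,"roll":0}]' | grep -E "pos|ft_force"
python3 -m jog '[{"grip":1,"tx":-0.6,"ty":0,"tz":-1,"roll":0},{"grip":1,"tx":-1.2,"ty":0,"tz":-1.5,"roll":0},{"grip":1,"tx":-1.2,"ty":0,"tz":-1.5,"roll":0},{"grip":1,"tx":-1.2,"ty":0,"tz":-1.5,"roll":0}]' | grep -E "pos|ft_force"
python3 - <<'E'
from h import *
o=bot.get_obs();im=bot.grab_frame('wrist')
s=bot.grab_frame('scene')
a=cv2.resize(im[150:300,200:380],(540,450),interpolation=cv2.INTER_CUBIC);b=cv2.resize(s[225:305,235:350],(260,181),interpolation=cv2.INTER_CUBIC)
c=np.zeros((450,800,3),np.uint8);c[:,:540]=a;c[:181,540:]=b;cv2.imwrite('pics/w6.png',c)
hsv=cv2.cvtColor(im,cv2.COLOR_BGR2HSV)
r=cv2.inRange(hsv,(0,150,80),(8,255,255))|cv2.inRange(hsv,(172,150,80),(180,255,255))
for q in cv2.findContours(r,0,2)[0]:
    if cv2.contourArea(q)>30: (x,y),R=cv2.minEnclosingCircle(q);print(x,y,R,[onz('wrist',x,y,z,o).round(4) for z in (.098,.093)])
go(o['eef_pos'])
E
```

```text
eef_pos: [0.4861, -0.0225, 0.1662]
ft_force: [0.2, -0.9, -0.3]
eef_pos: [0.4896, -0.0525, 0.203]
ft_force: [0.0, 0.3, -0.2]
314.5610046386719 262.5998229980469 14.999484062194824 [array([ 0.5233, -0.0918,  0.098 ]), array([ 0.5241, -0.0941,  0.093 ])]
265.22064208984375 256.3583068847656 11.796923637390137 [array([ 0.4831, -0.0904,  0.098 ]), array([ 0.4831, -0.0927,  0.093 ])]
551.4705810546875 190.0 10.280769348144531 [array([ 0.694 , -0.0136,  0.098 ]), array([ 0.698 , -0.0145,  0.093 ])]
279.097412109375 174.46104431152344 9.650550842285156 [array([ 0.4873, -0.0228,  0.098 ]), array([ 0.4874, -0.0238,  0.093 ])]
t 19.5 pos [ 0.4891 -0.0516  0.2025] rows tx ty tz [-0.04  0.01 -0.02] roll -0.06 F [0.5 0.6 0.8] z [-0.002  0.001 -1.   ] open 0.0006 gf 0.0
```

View pics/w6.png

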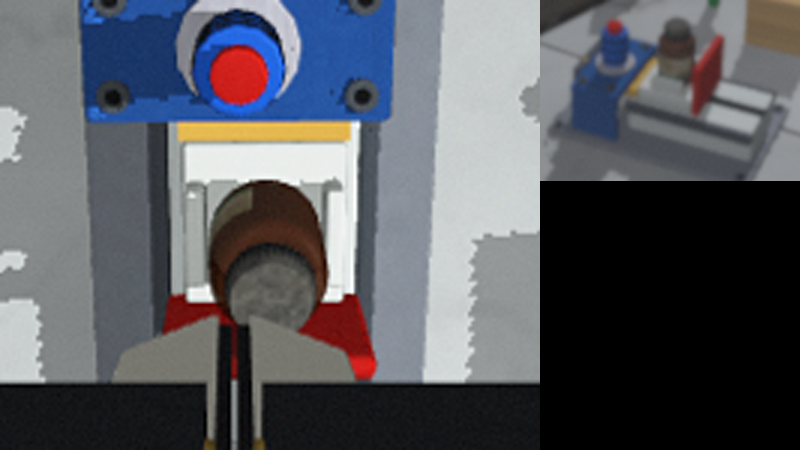

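The collar sits flat on the clevis and the button (crop 238,75) stands proud. I confirm by feel that it sprang back, with a light touch at 96 mm, where a stuck button at 93 mm would give no force.

```bash
python3 -m jog '[{"grip":1,"tx":0.6,"ty":0,"tz":0.5,"roll":0},{"grip":1,"tx":1.2,"ty":0,"tz":1.5,"roll":0},{"grip":1,"tx":1.2,"ty":0,"tz":2.7,"roll":0},{"grip":1,"tx":1.2,"ty":0,"tz":3.7,"roll":0},{"grip":1,"tx":1.2,"ty":0,"tz":4,"roll":0}]' | grep -E "pos|ft_force"
for i in 1 2 3; do python3 -m jog '[{"grip":1,"tx":0,"ty":0,"tz":0.02,"roll":0},{"grip":1,"tx":0,"ty":0,"tz":0.04,"roll":0}]' | grep -E "pos|ft_force"; done
```

```text
eef_pos: [0.4841, -0.0214, 0.1004]
ft_force: [-0.9, -0.7, 0.6]
eef_pos: [0.4875, -0.0221, 0.103]
ft_force: [-0.6, 0.6, 0.0]
eef_pos: [0.4878, -0.0229, 0.1025]
ft_force: [-0.3, 0.6, 0.1]
eef_pos: [0.4873, -0.0229, 0.1009]
ft_force: [0.5, -0.4, 0.2]
```

```bash
for i in 1 2 3 4 5; do python3 -m jog '[{"grip":1,"tx":0,"ty":0,"tz":0.02,"roll":0},{"grip":1,"tx":0,"ty":0,"tz":0.04,"roll":0}]' | grep -E "pos|ft_force"; done
```

```text
eef_pos: [0.487, -0.0228, 0.0996]
ft_force: [1.1, 1.0, -0.4]
eef_pos: [0.487, -0.0227, 0.0985]
ft_force: [0.5, -0.2, 0.0]
eef_pos: [0.4873, -0.0226, 0.0977]
ft_force: [-0.5, -0.4, 3.7]
eef_pos: [0.4873, -0.0226, 0.0967]
ft_force: [-0.3, -0.1, 3.1]
eef_pos: [0.4873, -0.0226, 0.0957]
ft_force: [-0.2, -0.1, 6.1]
```

The button was fully up, with contact at 98 mm. I retreat and hand in.

```bash
python3 -m jog '[{"grip":1,"tx":0,"ty":0,"tz":-0.2,"roll":0},{"grip":1,"tx":0,"ty":0,"tz":-1,"roll":0},{"grip":1,"tx":0,"ty":0,"tz":-2.5,"roll":0},{"grip":1,"tx":0,"ty":0,"tz":-4,"roll":0},{"grip":1,"tx":0,"ty":0,"tz":-4.5,"roll":0}]' | grep -E "pos|ft_force"
python3 -m jog '[{"grip":1,"tx":0,"ty":0,"tz":0,"roll":0},{"grip":1,"tx":0,"ty":0,"tz":0,"roll":0},{"grip":1,"tx":0,"ty":0,"tz":0,"roll":0}]' | grep -E "^t|pos|ft_force"
python3 -c "
from rig import bot
print(bot.close_job())"
```

```text
eef_pos: [0.4887, -0.0223, 0.2112]
ft_force: [0.1, -0.5, -0.5]
t: 22.4
eef_pos: [0.4857, -0.0229, 0.2065]
ft_force: [-0.4, -0.9, -0.0]
the job is handed in; nothing more can be done
None
```

The job is handed in at about 22 s (no verdict shown): carriage pushed home, pin through the clevis with its collar seated, button felt sprung back up, balls under the clevis not seen directly, fingers clear.

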